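# Check the seal of a preserve jar with a spring gauge

### The job

Stand the blue-lidded jar in the holder pocket marked with one dot, and after that the yellow-lidded jar in the pocket marked with two dots, each right down on the pocket floor. Then lift the spring gauge out of its stand and, holding it upright, press its tip gently on the red button in the middle of the yellow lid until its plunger is about half-way in. Finish while still holding the gauge there, touching neither jar with the fingers; do not push the plunger hard to its stop, and leave the salt shaker, the cream canister and the mug where they stand.

Things in the scene. Friction and masses are not known exactly. Their poses are not given: they have to be found in the camera images.
- jar_blue_mid (a point): centre (half-way up) of the loose preserve jar with the blue lid: amber glass with a white paper band, upright, round, 85 mm high, straight sides of 48 mm diameter up to 65 mm above its underside, the lid (47 mm diameter) above 70 mm, about 0.2 kg; z is its axis, upward. It starts upright on the worktop.
- jar_blue: the same blue-lidded jar; origin at the centre of its underside, z up its axis.
- jar_yellow_mid (a point): centre (half-way up) of the loose preserve jar with the yellow lid, otherwise alike in size and shape; z is its axis, upward.
- jar_yellow: the same yellow-lidded jar; origin at the centre of its underside, z up its axis.
- jar_yellow_spot (a point): centre of the red button (a flat dot of 12 mm diameter) in the middle of the top of the yellow lid; z is the jar's axis, upward. (The blue lid has a red dot too; it is not tested.)
- pocket_1 (a point): centre of the mouth of the pocket marked with one black dot, in the top of the fixed pale wooden jar holder (100 x 190 x 26 mm). The pocket is round, 53 mm wide with a 3 mm chamfer and 20 mm deep; its floor is 6 mm above the worktop. A jar standing in it has its centre 22.5 mm above this point, and its lid 65 mm above it. x points away from the dots, y from pocket 2 to pocket 1, z up.
- pocket_2 (a point): the same for the pocket marked with two black dots, 95 mm from pocket 1 in the same holder.
- gauge_grip (a point): centre of the grip of the loose spring gauge: an upright round black grip, 28 mm diameter, reaching from 26 mm below this point to 32 mm above it (orange cap on top); below it a flange of 38 mm diameter and 6 mm thickness, then a neck of 22 mm diameter and 10 mm length, then the thin plunger. z is the gauge's axis, upward, away from the tip. Extended, the tip is 68 mm below this point. About 0.14 kg.
- gauge: the same gauge with its plunger; origin at the middle of the underside of its flange (32 mm below the grip centre), z up its axis.
- gauge_tip (a point): middle of the flat underside of the gauge's plunger tip (14 mm diameter, dark rubber); it moves with the plunger.
- plunger (a joint): how far the plunger is pushed into the gauge: 0 = fully out (as it starts), 0.016 m = at its stop. Spring: about 1 N at the start of the stroke, plus 0.25 N for each mm, so 3 N half-way (0.008 m) and 5 N at the stop.
- stand: fixed grey gauge stand, 56 x 56 x 46 mm, origin at the centre of its underside. The gauge hangs in the 26 mm hole in its top, its flange lying on the top face, grip above it, neck and plunger in the hole (36 mm deep in it): lift the gauge straight up by 45 mm or more to free it.
- salt: bystander: salt shaker, glass with a grey top, 44 x 44 x 90 mm, origin at the centre of its underside.
- canister: bystander: cream ceramic canister with a lid, 104 x 104 x 132 mm, origin at the centre of its underside.
- mug: bystander: white mug with red spots, 92 x 127 x 107 mm, origin at the centre of its underside.
Mind the look-alikes: they are no part of the job. Leave any purple look-alike of the jar_yellow alone.

How it is judged:
By the outcome, as a careful person would: the job done as asked, in the order asked, and still so for the second after the job is handed in, while the arm keeps its last pose, push and grip.
It also fails if it takes over 56 s, if anything falls off the work surface, if the arm or the gripper's body presses on something with over 40 N, if the wrist force passes 120 N, or if a joint passes its speed limit or range.

### The arm

A 6-joint arm with a two-finger parallel gripper is mounted at the origin on a cart in front of the work surface, level with it; the furniture and walls round the work are solid. World frame = base frame: x ahead of the robot, y to its left, z up, the work surface at z = 0. Lengths are in mm, angles in rad, forces in N, time in s.
With the tool pointing down it reaches from about 275 to 1000 mm from the base axis. Payload 8.4 kg.
Tool frame: the origin (TCP) lies at the very end of the fingers, on their centre line; the grasp point (between the pads) lies r.hold_point_z behind it (r.hold_point_z is the distance from the TCP to the grasp point, in mm); x points along the fingers, z is the direction in which the jaws open and shut, and the axes are right-handed (so a half turn about x gives the same grasp; the last joint's range is limited). The gripper opens to 85 mm and grips with 20 to 120 N. Pads are 22 mm wide; open, the fingers measure 114 mm over their backs; the gripper's body (76 mm by 85 mm) begins 54 mm behind the grasp point. The pads swing forward as they close: fully open they stand 13 mm farther back than shut.
Start: joints at [-1.287, 0.353, 1.633, -0, 1.155, -0.002], TCP at [176.202, -599.651, 231.281] pointing down, gripper open.
Joint ranges: [-2.63, 2.63], [-0.92, 2.1], [0.06, 2.66], [-1.3, 4.44], [0, 2.69], [-3.02, 3.02]. Speed limits (rad/s): [2.22, 2.22, 2.79, 3.14, 3.14, 3.14].

### API

Orientations are given as [roll, pitch, yaw] about the fixed x, y, z axes, in that order (R = Rz(yaw) Ry(pitch) Rx(roll)).
In Python, from rig import r gives the robot as it stands.
- The arm moves only by the tool jog_arm, never from a script. Its argument "series" is a list of rows, each a list of 7 numbers: the turn, a rotation vector about the tool's x, y, z in degrees, then the shift along the tool's x, y, z in cm, then the opening, from 0 (shut) to 1 (fully open). In form: [[wx, wy, wz, tx, ty, tz, fingers], ...]. A call has 1 to 20 rows; each row shifts and turns the commanded pose from where the row before left it, along the tool's axes as they then stand; what a row does not reach is not made up. A row lasts 1/10 s, in which the tool goes at most 50 mm and 8.59 degrees, less where a joint would pass 70% of its speed; a pose out of reach is approached as far as the arm can. A call with a gripper value outside its range is refused whole. The fingers move at their own pace and stop on an object; "force" is the grip in N (left out, the last holds). Time passes only in rows, so rows that do not move let the fingers close. It gives the time, the measured TCP pose, the force and the opening at its end, in the units of the state.
- r.sense(): the state, without advancing time (a new reading comes with each control period).
- r.grab_frame(name): name is "side" or "top" or "wrist"; returns (picture, depth): 420x560x3 uint8, red, green, blue; 420x560 float32, mm along the optical axis (not along the pixel's ray), 0 where there is no reading.
- r.get_calibration(name): a dict with "mtx" (3x3 intrinsics, pixels), "dist" ([k1, k2, p1, p2, k3] as OpenCV has them; the pictures are not rectified), "position" and "rotation" of the camera in the world; the wrist camera has in their place "mount" (4x4, takes a point from camera to tool coordinates, whose origin is the TCP and whose axes are the tool frame's). Camera axes: x right, y down, z forward; pixel columns grow to the right and rows downward; lengths in mm; the calibration is good to about 2 mm. A picture is of the moment at which its call begins: read the wrist's pose just before it. get_calibration takes no time and is no camera call.
- r.sign_off(): hands the job in, once; it reports no verdict.
The state is a dict: "clock": time; "qpos": joint angles; "qvel": joint speeds; "joint_efforts": joint torques, N m; "eef_pos": TCP position; "tcp_rot": TCP orientation; "contact_force": force on the tool from outside, world axes, zero at the start; "wrist_torque": the same for the moment, N m; "opening": opening from 0.0 (shut) to 1.0 (fully open).
Only numpy, scipy, OpenCV 4.12 (cv2) and the standard library are available. Lean on these libraries where they do the work, as an engineer would, in place of code of your own. Each camera call takes 0.05 s, during which the arm holds its last target.

## Working session

There is one attempt and no reset: what is moved stays moved. The work goes in short steps, Python scripts to look and compute and a tool call to move; the robot and the scene stay as the last step left them, time stands still between calls to the robot, and variables do not carry over. Pictures are saved under pics/ and viewed, and the job is handed in when it is done.

Besides the shell and the picture viewer there is one more tool, called after "Emit:" as name(argument=value, ...), one argument or row to a line, values as JSON. jog_arm: Moves the arm, as the interface text tells. Its arguments: {"type":"object","properties":{"series":{"type":"array"},"force":{"type":"number"}},"required":["series"]}

```bash
ls; mkdir -p pics; cat > h.py <<'E'
import numpy as np, cv2
from rig import r
from scipy.spatial.transform import Rotation as R
def cam(name, s=None):
    c=r.get_calibration(name)
    K=np.array(c['mtx']);d=np.array(c['dist'])
    if 'mount' in c:
        s=s or r.sense()
        T=np.eye(4);T[:3,:3]=R.from_euler('xyz',s['tcp_rot']).as_matrix();T[:3,3]=s['eef_pos']
        M=T@np.array(c['mount'])
    else:
        M=np.eye(4);ro=np.array(c['rotation'])
        M[:3,:3]=ro if ro.shape==(3,3) else R.from_euler('xyz',ro).as_matrix()
        M[:3,3]=c['position']
    return K,d,M
def cloud(depth,K,d,M):
    h,w=depth.shape
    u,v=np.meshgrid(np.arange(w),np.arange(h))
    p=cv2.undistortPoints(np.stack([u,v],-1).reshape(-1,1,2).astype(float),K,d).reshape(h,w,2)
    P=np.dstack([p[...,0]*depth,p[...,1]*depth,depth])
    W=P@M[:3,:3].T+M[:3,3]
    W[depth<=0]=np.nan
    return W
def grab(name,save=None):
    s=r.sense();im,de=r.grab_frame(name)
    if save: cv2.imwrite('pics/'+save+'.png',im[...,::-1])
    K,d,M=cam(name,s)
    return im,de,cloud(de,K,d,M),(K,d,M)
E
python3 - <<'E'
from h import *
for n in['top','side','wrist']:
    im,de,W,c=grab(n,n+'0'); np.savez(''+n+'0.npz',im=im,W=W,K=c[0],d=c[1],M=c[2])
    print(n,c[2].round(3).tolist(),c[0].tolist(),c[1])
print(r.sense(),r.hold_point_z)
E
```

```text
pics
top [[-0.021, -0.99, 0.138, 296.602], [-1.0, 0.02, -0.005, -67.533], [0.002, -0.138, -0.99, 1569.029], [0.0, 0.0, 0.0, 1.0]] [[479.00234188097886, 0.0, 274.3179020552867], [0.0, 479.00234188097886, 212.5232209678593], [0.0, 0.0, 1.0]] [-0.07767853  0.          0.          0.          0.        ]
side [[0.992, -0.072, 0.099, 418.533], [-0.12, -0.397, 0.91, -987.17], [-0.026, -0.915, -0.402, 488.666], [0.0, 0.0, 0.0, 1.0]] [[391.92254587489174, 0.0, 282.61585767641924], [0.0, 391.92254587489174, 216.69496400084353], [0.0, 0.0, 1.0]] [-0.0871992  0.         0.         0.         0.       ]
wrist [[0.282, -0.922, -0.266, 244.609], [-0.959, -0.271, -0.076, -579.628], [-0.002, 0.277, -0.961, 373.215], [0.0, 0.0, 0.0, 1.0]] [[322.6719524281355, 0.0, 275.5082867339006], [0.0, 322.6719524281355, 212.85745904626714], [0.0, 0.0, 1.0]] [-0.07783068  0.          0.          0.          0.        ]
{'clock': 0.15, 'qpos': array([-1.28742575e+00,  3.53504569e-01,  1.63394136e+00, -4.33476272e-05,
        1.15519882e+00, -2.37925696e-03]), 'qvel': array([-0.00048519, -0.00072417, -0.00234781, -0.00081835,  0.00070471,
       -0.00163943]), 'joint_efforts': array([ 1.13203332e-03, -6.05635071e+01, -3.42339849e+01, -3.56568599e-06,
        6.07431590e-03,  9.94939597e-06]), 'eef_pos': array([ 176.07414587, -599.31903967,  230.7338449 ]), 'tcp_rot': array([-3.10631321,  1.56974349,  1.89184312]), 'contact_force': array([ 0.25234559, -0.15859832, -0.66479058]), 'wrist_torque': array([-0.04106763, -0.06594502,  0.00180047]), 'opening': 1.0039107104413578} 18.700000000000003
```

View pics/top0.png

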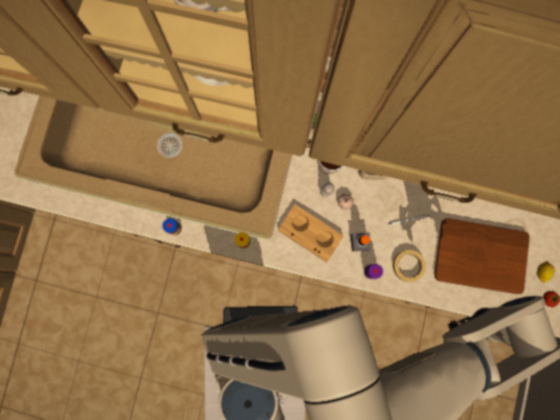

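View pics/side0.png

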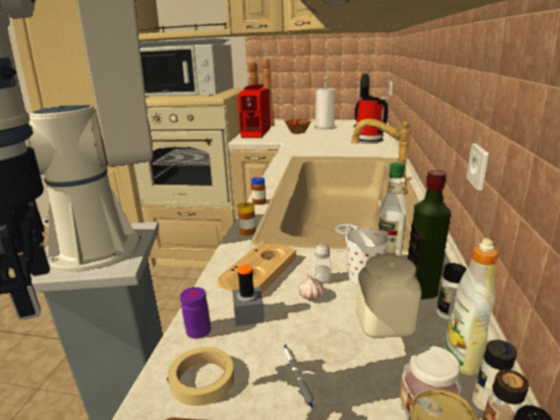

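View pics/wrist0.png

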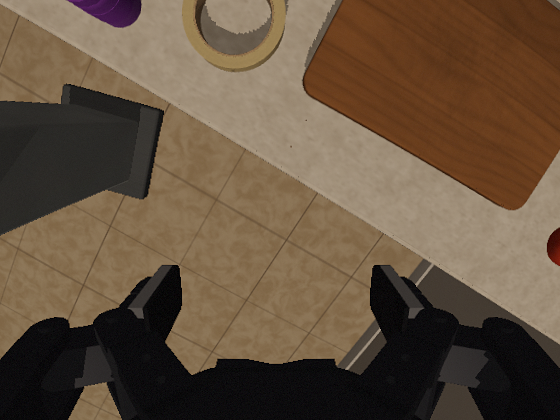

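```bash
python3 - <<'E'
from h import *
d=np.load('top0.npz');W=d['W'];im=d['im']
for n,(u,v) in dict(blue=(171,226),yel=(242,240),gauge=(365,240),purple=(374,271),salt=(327,188),garlic=(345,200),holder=(311,231),red=(551,299),lemon=(547,272)).items():
    print(n,W[v,u].round(1))
# jar blob fits by height & colour
def blob(u,v,zlo,zhi,r=14):
    s=W[v-r:v+r+1,u-r:u+r+1].reshape(-1,3);m=(s[:,2]>zlo)&(s[:,2]<zhi);q=s[m]
    return m.sum(),q.mean(0).round(1),q.min(0).round(1),q.max(0).round(1)
print('blue',blob(171,226,75,95));print('yel',blob(242,240,75,95))
print('purple',blob(374,271,75,95));print('gauge',blob(365,240,90,125))
print('salt',blob(327,188,80,105))
c=im[170:290,150:400,::-1]
cv2.imwrite('pics/topcrop.png',cv2.resize(c,None,fx=3.2,fy=3.2,interpolation=cv2.INTER_CUBIC))
c=np.load('side0.npz')['im'][160:350,170:400,::-1]
cv2.imwrite('pics/sidecrop.png',cv2.resize(c,None,fx=3,fy=3,interpolation=cv2.INTER_CUBIC))
E
```

```text
blue [466.4 247.6  89.6]
yel [418.8  26.9  84.8]
gauge [ 409.2 -351.6  106. ]
purple [ 314.2 -380.3   81. ]
salt [ 576.6 -242.3   90.3]
garlic [ 544.  -303.9   48.9]
holder [ 448.  -192.7   29.1]
red [ 207.9 -965.5   42.5]
lemon [ 295.3 -950.8   56.9]
blue (np.int64(178), array([469.6, 255.4,  83.4]), array([448.3, 232.5,  75.2]), array([493. , 278.1,  92.9]))
yel (np.int64(179), array([422.7,  28.4,  84. ]), array([400.2,   5.2,  76.2]), array([444. ,  51.9,  92.3]))
purple (np.int64(187), array([ 313.7, -382.5,   84. ]), array([ 292.4, -404.7,   75.5]), array([ 335.8, -359.1,   93.3]))
gauge (np.int64(74), array([ 410.4, -351. ,  107.3]), array([ 396.7, -364.2,   92.5]), array([ 424.6, -338.2,  115.7]))
salt (np.int64(72), array([ 579.4, -248.6,   86. ]), array([ 565.2, -265.4,   80. ]), array([ 594.3, -233.3,   95.1]))
```

View pics/topcrop.png

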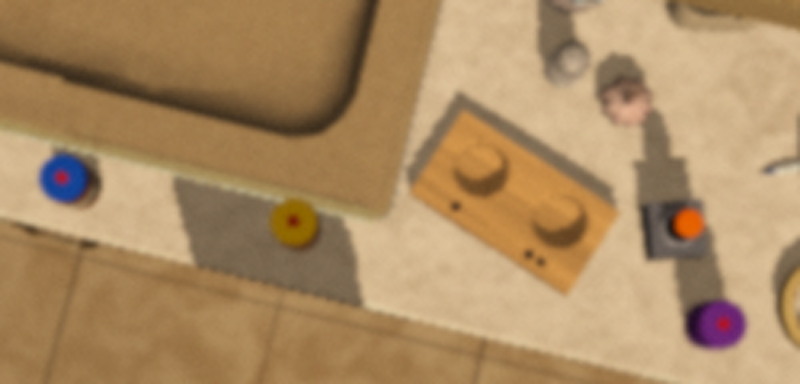

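View pics/sidecrop.png

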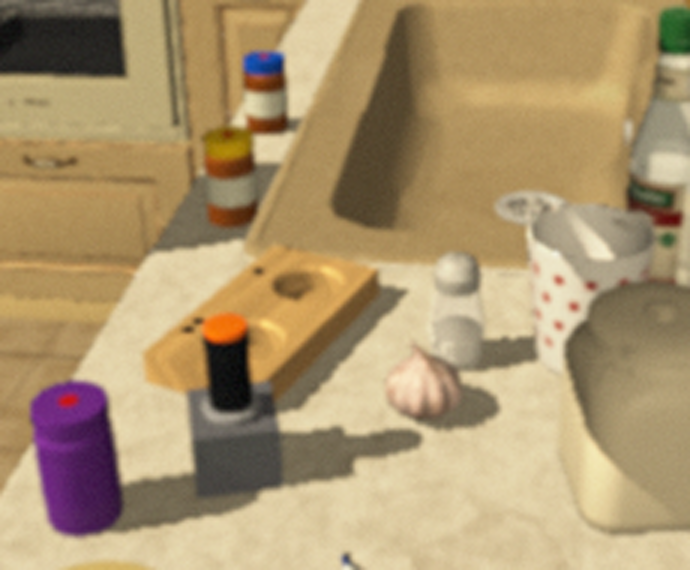

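```bash
cat >> h.py <<'E'
def ray(c,u,v,z):
    K,d,M=c
    p=cv2.undistortPoints(np.array([[[u,v]]],float),K,d)[0,0]
    D=M[:3,:3]@np.array([p[0],p[1],1]);t=(z-M[2,3])/D[2]
    return M[:3,3]+t*D
def proj(c,P):
    K,d,M=c
    Q=(np.atleast_2d(P)-M[:3,3])@M[:3,:3]
    return cv2.projectPoints(Q,np.zeros(3),np.zeros(3),K,d)[0].reshape(-1,2)
def up(v): 
    return (np.asarray(v))
E
python3 - <<'E'
from h import *
d=np.load('top0.npz');W=d['W'];c=(d['K'],d['d'],d['M'])
s=r.sense();Rt=R.from_euler('xyz',s['tcp_rot']).as_matrix();print('axes cols',Rt.round(3).tolist())
f=lambda x,y:(150+(x+.5)/3.2-.5,170+(y+.5)/3.2-.5)
for n,p,z in [('blue',(62,177),85),('yel',(293,221),85),('purple',(723,325),85),('p1',(481,167),26),('p2',(559,218),26),('gauge',(688,224),110),('d1',(456,206),26),('d2',(535,257),26)]:
    u,v=f(*p);print(n,np.round((u,v),1),ray(c,u,v,z).round(1))
for u,v in[(330,130),(320,140),(300,150),(300,120),(250,148),(480,210),(110,60),(560,230)]:print(u,v,W[v,u].round())
print(W[210:216,290:296,2].mean(),'sink rim z',[W[v,u].round(1).tolist() for u,v in [(200,205),(262,225),(150,200)]])
print(r.get_calibration('wrist')['mount'])
E
```

```text
axes cols [[-0.0, 0.959, 0.282], [0.001, 0.282, -0.959], [-1.0, -0.0, -0.001]]
blue [169. 225.] [470.3 254.8  85. ]
yel [241.2 238.7] [422.8  29.3  85. ]
purple [375.6 271.2] [ 313.4 -384.4   85. ]
p1 [300.  221.8] [ 478.9 -158.1   26. ]
p2 [324.3 237.8] [ 425.4 -235.5   26. ]
gauge [364.7 239.7] [ 409.9 -349.9  110. ]
d1 [292.2 234. ] [ 439.7 -131.7   26. ]
d2 [316.8 250. ] [ 386.5 -209.9   26. ]
330 130 [ 547. -170.  778.]
320 140 [ 548. -159.  715.]
300 150 [ 556. -127.  620.]
300 120 [ 558. -118.  801.]
250 148 [ 777.    8. -147.]
480 210 [ 509. -767.    1.]
110 60 [666. 200. 818.]Traceback (most recent call last):
  File "<stdin>", line 7, in <module>
IndexError: index 560 is out of bounds for axis 1 with size 560
```

Emit:
jog_arm(
  series=[
    [0,0,0,0,3.7,-3.2,1],
    [0,0,0,0,3.7,-3.2,1],
    [0,0,0,0,3.7,-3.2,1],
    [0,0,0,0,3.7,-3.2,1],
    [0,0,0,0,3.7,-3.2,1],
    [0,0,0,0,3.7,-3.2,1],
    [0,0,0,0,3.7,-3.2,1],
    [0,0,0,0,3.7,-3.2,1],
    [0,0,0,0,3.7,-3.2,1],
    [0,0,0,0,3.7,-3.2,1],
    [-7.8,0,0,0,0,0,1],
    [-7.8,0,0,0,0,0,1],
    [-7.8,0,0,0,0,0,1],
    [-7.8,0,0,0,0,0,1],
    [-7.8,0,0,0,0,0,1],
    [0,0,0,0,0,0,1],
  ],
)

```text
clock: 1.75
eef_pos: [440.9, -188.2, 231.2]
tcp_rot: [-2.961, 1.571, 2.719]
contact_force: [0.1, 0.3, 0.0]
opening: 0.999
```

```bash
python3 - <<'E'
from h import *
im,de,W,c=grab('wrist','w1');np.savez('w1.npz',im=im,W=W,K=c[0],d=c[1],M=c[2])
s=r.sense();Rt=R.from_euler('xyz',s['tcp_rot']).as_matrix();print('axes',Rt.round(4).tolist(),s['eef_pos'])
print(proj(c,[[478.9,-158.1,26],[425.4,-235.5,26]]))
E
```

```text
axes [[-0.0003, 0.5706, 0.8212], [0.0001, 0.8212, -0.5706], [-1.0, -0.0, -0.0003]] [ 440.85810152 -188.26175494  231.15394134]
[[288.4620925  144.45406267]
 [287.36919206 228.57571639]]
```

View pics/w1.png

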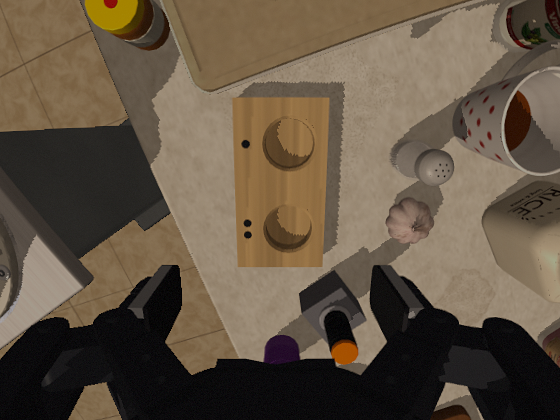

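```bash
cat >> h.py <<'E'
def ortho(im,c,o,ey,ez,z,half,mmpp):
    # image: cols along ez, rows along -ey, centre o
    n=int(2*half/mmpp);a=(np.arange(n)-n/2+.5)*mmpp
    A,B=np.meshgrid(a,-a)
    P=np.stack([o[0]+A*ez[0]+B*ey[0],o[1]+A*ez[1]+B*ey[1],np.full_like(A,z)],-1).reshape(-1,3)
    uv=proj(c,P).astype(np.float32).reshape(n,n,2)
    return cv2.remap(im,uv[...,0],uv[...,1],cv2.INTER_CUBIC),P.reshape(n,n,3)
EY=np.array([.5706,.8212]);EZ=np.array([.8212,-.5706])
E
python3 - <<'E'
from h import *
d=np.load('w1.npz');c=(d['K'],d['d'],d['M'])
o,P=ortho(d['im'],c,(452,-197),EY,EZ,26,115,.4)
g=cv2.cvtColor(o,cv2.COLOR_RGB2GRAY)
v=o[...,::-1].copy()
for t in range(-100,101,20):
    q=int(115/.4+t/.4);v[q,::6]=(255,0,0);v[::6,q]=(255,0,0)
cv2.imwrite('pics/ortho1.png',v)
W=d['W'];m=(abs(W[...,2]-26)<6)&(np.hypot(W[...,0]-452,W[...,1]+197)<115)
print('plane z',np.nanmedian(W[...,2][m]))
E
```

```text
plane z 25.899299280126
```

View pics/ortho1.png

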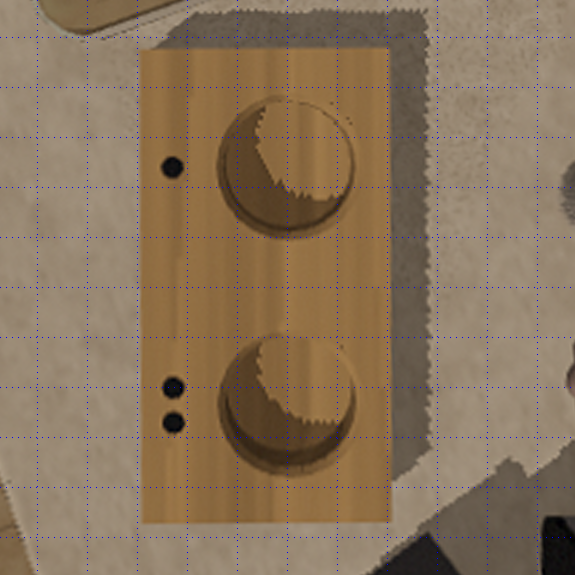

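Emit:
jog_arm(
  series=[
    [0,0,0,0,3.4,-2.8,1],
    [0,0,0,0,3.4,-2.8,1],
    [0,0,0,0,3.4,-2.8,1],
    [0,0,0,0,3.4,-2.8,1],
    [0,0,0,0,3.4,-2.8,1],
    [0,0,0,0,0,0,1],
    [0,0,0,0,0,0,1],
  ],
)

```text
clock: 2.5
eef_pos: [422.3, 31.9, 231.3]
tcp_rot: [-0.533, 1.571, -1.137]
contact_force: [0.0, -0.4, -0.0]
opening: 0.999
```

```bash
python3 - <<'E'
from h import *
im,de,W,c=grab('wrist','w2');np.savez('w2.npz',im=im,W=W,K=c[0],d=c[1],M=c[2])
print(r.sense()['eef_pos'],r.sense()['qpos'])
o,P=ortho(im,c,(423,29),EY,EZ,85,60,.25)
cv2.imwrite('pics/ortho2.png',o[...,::-1])
E
```

```text
[422.3854771   31.08568814 231.29739894] [ 7.01944817e-02  3.06808947e-02  2.03892463e+00 -3.84305093e-04
  1.07194991e+00  6.75898624e-01]
```

View pics/w2.png

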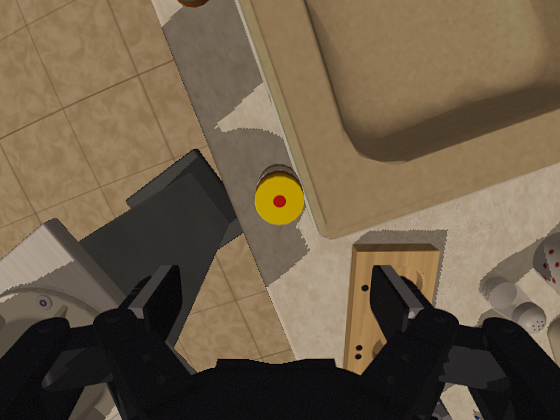

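View pics/ortho2.png

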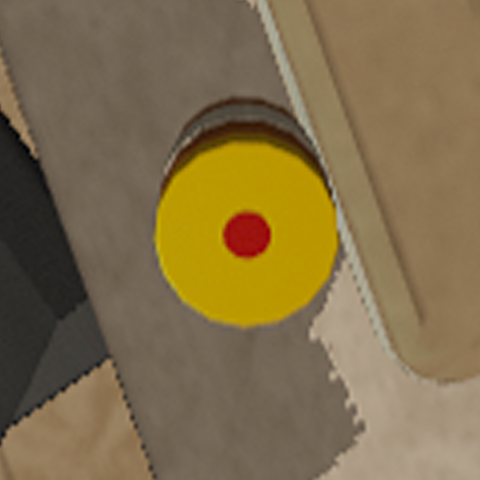

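```bash
python3 - <<'E'
from h import *
W=np.load('w2.npz')['W'];T=np.load('top0.npz')['W']
for n,x,y in[('yel',425,29),('blue',470,255)]:
    for t in range(-70,71,10):
        o=[]
        for D in(W,T):
            q=np.array([x,y])+t*EZ
            m=(np.hypot(D[...,0]-q[0],D[...,1]-q[1])<14)
            o.append((round(float(D[...,2][m].max())) if m.any() else None))
        print(n,t,o)
E
```

```text
yel -70 [326, 6]
yel -60 [328, 7]
yel -50 [324, 7]
yel -40 [324, 8]
yel -30 [325, 90]
yel -20 [321, 92]
yel -10 [324, 92]
yel 0 [324, 92]
yel 10 [324, 92]
yel 20 [324, 92]
yel 30 [324, 92]
yel 40 [314, 14]
yel 50 [327, 14]
yel 60 [328, 11]
yel 70 [320, 15]
blue -70 [None, -866]
blue -60 [None, 7]
blue -50 [-2, 5]
blue -40 [1, 5]
blue -30 [1, 90]
blue -20 [-1, 90]
blue -10 [None, 90]
blue 0 [None, 92]
blue 10 [None, 93]
blue 20 [None, 93]
blue 30 [None, 93]
blue 40 [None, 14]
blue 50 [None, 15]
blue 60 [None, 15]
blue 70 [None, 11]
```

Emit:
jog_arm(
  series=[
    [0,0,0,0,4.2,-1.8,1],
    [0,0,0,0,4.2,-1.8,1],
    [0,0,0,0,4.2,-1.8,1],
    [0,0,0,0,4.2,-1.8,1],
    [0,0,0,0,4.2,-1.8,1],
    [0,0,0,0,0,0,1],
    [0,0,0,0,0,0,1],
  ],
)

```text
clock: 3.25
eef_pos: [468.1, 254.3, 230.7]
tcp_rot: [-1.689, 1.569, -2.295]
contact_force: [0.1, -0.9, -0.2]
opening: 0.998
```

```bash
python3 - <<'E'
from h import *
im,de,W,c=grab('wrist','w3');np.savez('w3.npz',im=im,W=W,K=c[0],d=c[1],M=c[2])
print(r.sense()['eef_pos'],r.sense()['qpos'])
o,P=ortho(im,c,(470,255),EY,EZ,85,60,.25)
cv2.imwrite('pics/ortho3.png',o[...,::-1])
E
```

```text
[467.80382569 253.56975167 230.76694735] [ 4.94187867e-01  2.10095578e-01  1.83099787e+00 -5.10387011e-04
  1.10195835e+00  1.10074529e+00]
```

View pics/ortho3.png

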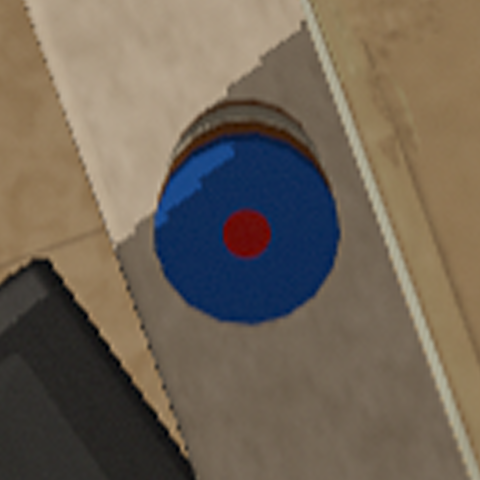

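Emit:
jog_arm(
  series=[
    [0,0,0,4.0,0.4,0.2,1],
    [0,0,0,4.5,0,0,1],
    [0,0,0,4.5,0,0,1],
    [0,0,0,4.2,0,0,1],
    [0,0,0,3.0,0,0,1],
    [0,0,0,0,0,0,1],
    [0,0,0,0,0,0,0.3],
    [0,0,0,0,0,0,0.3],
    [0,0,0,0,0,0,0.3],
    [0,0,0,0,0,0,0.3],
    [0,0,0,0,0,0,0.3],
    [0,0,0,0,0,0,0.3],
  ],
  force=40,
)

```text
clock: 4.5
eef_pos: [472.9, 257.6, 31.5]
tcp_rot: [0.962, 1.567, 0.358]
contact_force: [0.9, -3.4, 7.0]
opening: 0.544
```

Emit:
jog_arm(
  series=[
    [0,0,0,0,0,0,0.3],
    [0,0,0,0,0,0,0.3],
  ],
)

```text
clock: 4.7
eef_pos: [473.0, 257.6, 31.6]
tcp_rot: [0.953, 1.567, 0.349]
contact_force: [1.0, -3.2, 7.0]
opening: 0.548
```

```bash
python3 - <<'E'
from h import *
im,de,W,c=grab('wrist','w4');np.savez('w4.npz',im=im,W=W,K=c[0],d=c[1],M=c[2])
s=r.sense();print(s['eef_pos'],s['contact_force'],s['opening'])
o,P=ortho(im,c,s['eef_pos'][:2],EY,EZ,85,60,.25)
cv2.imwrite('pics/ortho4.png',np.hstack([o[...,::-1]]))
E
```

```text
[472.99457601 257.54077875  31.55265262] [ 0.37184382 -2.67763381  7.09303899] 0.5482682598411494
```

View pics/w4.png

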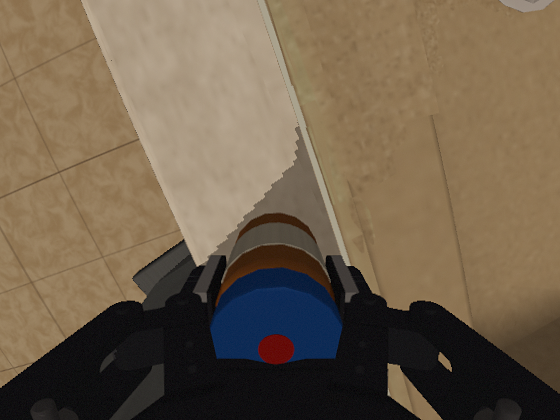

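View pics/ortho4.png

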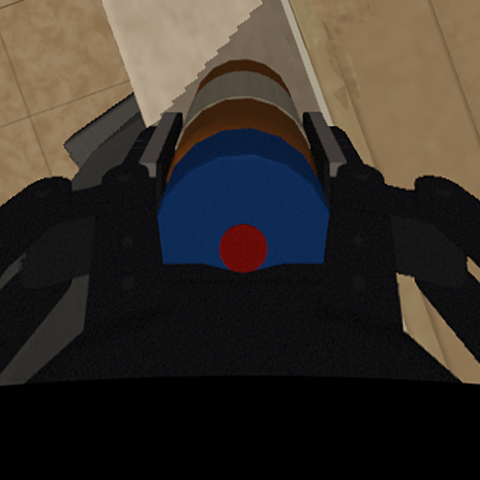

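Emit:
jog_arm(
  series=[
    [0,0,0,-1.0,0,0,0.3],
    [0,0,0,-3.0,0,0,0.3],
    [0,0,0,-4.0,0,0,0.3],
    [0,0,0,-4.0,0,0,0.3],
    [0,0,0,-2.0,-1.5,1.0,0.3],
    [0,0,0,0,-2.5,1.9,0.3],
    [0,0,0,0,-3.7,2.7,0.3],
    [0,0,0,0,-3.7,2.7,0.3],
    [0,0,0,0,-3.7,2.7,0.3],
    [0,0,0,0,-3.7,2.7,0.3],
    [0,0,0,0,-3.7,2.7,0.3],
    [0,0,0,0,-3.7,2.7,0.3],
    [0,0,0,0,-3.7,2.7,0.3],
    [0,0,0,0,-3.7,2.4,0.3],
    [0,0,0,0,-2.3,1.5,0.3],
    [0,0,0,0,-1.1,1.0,0.3],
    [0,0,0,0,0,0,0.3],
    [0,0,0,0,0,0,0.3],
  ],
)

```text
clock: 6.55
eef_pos: [481.0, -198.3, 169.7]
tcp_rot: [1.661, 1.57, 1.056]
contact_force: [1.0, -0.9, -2.4]
opening: 0.547
```

```bash
python3 - <<'E'
from h import *
im,de,W,c=grab('wrist','w5');np.savez('w5.npz',im=im,W=W,K=c[0],d=c[1],M=c[2])
s=r.sense();print(s['eef_pos'],s['contact_force'],s['opening'])
R0=R.from_euler('xyz',s['tcp_rot']).as_matrix();print(R0.round(4).tolist())
E
```

```text
[ 480.9246545  -197.90060718  169.56148225] [-0.24599369  0.1591143  -1.89828242] 0.5473344849440775
[[-0.0001, 0.5678, 0.8231], [0.0005, 0.8231, -0.5678], [-1.0, 0.0003, -0.0003]]
```

View pics/w5.png

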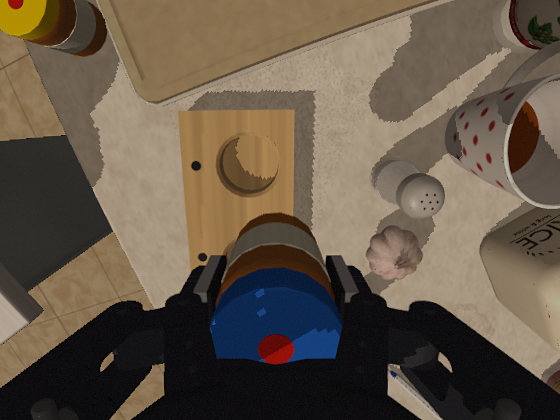

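```bash
python3 - <<'E'
from h import *
d=np.load('w5.npz');c=(d['K'],d['d'],d['M'])
o,P=ortho(d['im'],c,(479.2,-157.4),EY,EZ,26,60,.25)
v=o[...,::-1].copy();v[240,::6]=(255,0,0);v[::6,240]=(255,0,0)
cv2.imwrite('pics/ortho5.png',v)
# dot centroid in tool frame at lid plane
im=d['im'].astype(int);m=(im[...,0]>120)&(im[...,1]<60)&(im[...,2]<60);m[:330]=0;m[:,:240]=0;m[:,320:]=0
ys,xs=np.nonzero(m);print(xs.mean(),ys.mean(),ys.min(),ys.max(),xs.min(),xs.max())
im,de,W,c=grab('side','s5')
E
```

```text
280.5477528089888 354.7949438202247 343 363 263 293
```

View pics/ortho5.png

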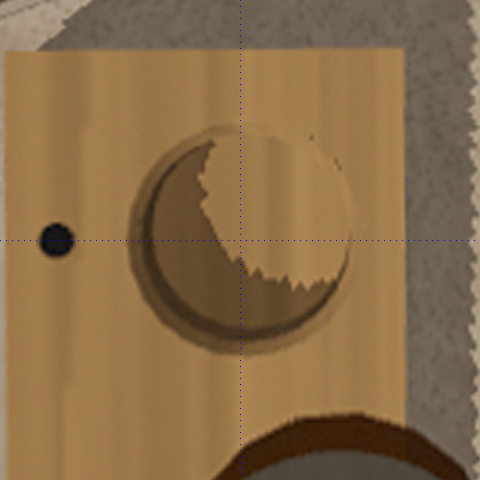

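View pics/s5.png

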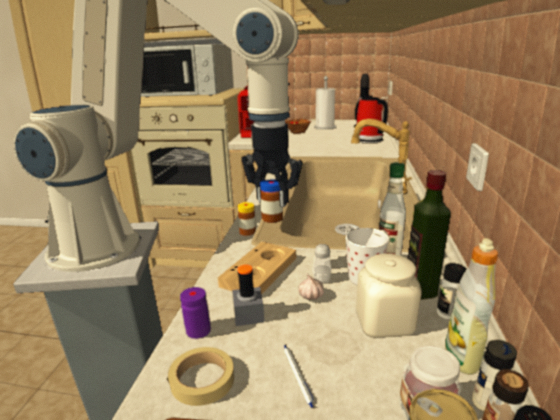

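Emit:
jog_arm(
  series=[
    [0,0,0,0,1.7,-1.2,0.3],
    [0,0,0,2.0,1.6,-1.2,0.3],
    [0,0,0,4.0,0,0,0.3],
    [0,0,0,3.5,0,0,0.3],
    [0,0,0,0,0,0,0.3],
    [0,0,0,0,0,0,0.3],
  ],
)

```text
clock: 7.25
eef_pos: [479.9, -157.3, 74.6]
tcp_rot: [-2.928, 1.569, 2.752]
contact_force: [0.4, 0.1, -1.3]
opening: 0.547
```

```bash
python3 - <<'E'
from h import *
s=r.sense();print(s['eef_pos'],s['contact_force'],s['opening'])
im,de,W,c=grab('side','s6'); cv2.imwrite('pics/s6c.png',cv2.resize(im[150:300,180:380,::-1],None,fx=4,fy=4,interpolation=cv2.INTER_CUBIC))
im,de,W,c=grab('wrist','w6')
E
```

```text
[ 479.93643734 -157.31450035   74.57471718] [ 0.35125202  0.08746951 -1.27555794] 0.5467595695771572
```

View pics/s6c.png

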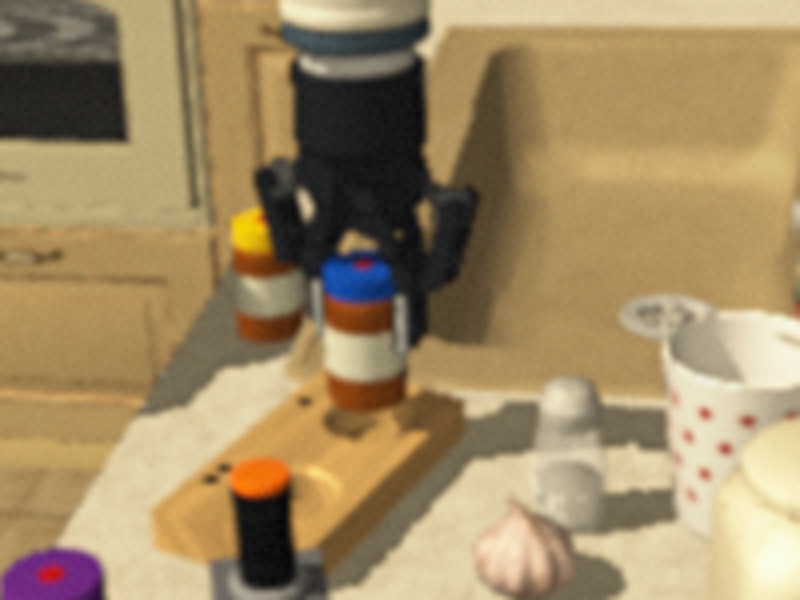

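View pics/w6.png

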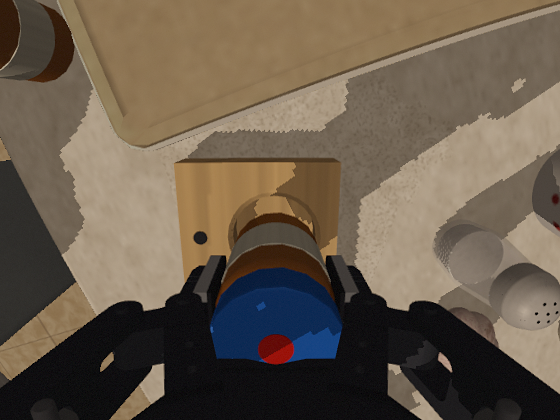

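```bash
cat >> h.py <<'E'
def circ(c,o,z,rad):
    t=np.linspace(0,2*np.pi,120);return proj(c,np.stack([o[0]+rad*np.cos(t),o[1]+rad*np.sin(t),0*t+z],1))
E
python3 - <<'E'
from h import *
s=r.sense();c=cam('wrist',s);im=cv2.imread('pics/w6.png');im=cv2.resize(im,None,fx=3,fy=3,interpolation=cv2.INTER_CUBIC)
p=s['eef_pos'];b=p[2]-31.5
for B,col in((0,(0,255,0)),(-2,(255,0,255))):
    o=p[:2]+B*EY
    for z in(b,):
        cv2.polylines(im,[((circ(c,o,z,24)+.5)*3).astype(int).reshape(-1,1,2)],True,col,1)
    cv2.polylines(im,[((circ(c,o,b+85,6)+.5)*3).astype(int).reshape(-1,1,2)],True,col,1)
o=np.array([479.2,-157.4]);
for rad in(26.5,29.5): cv2.polylines(im,[((circ(c,o,26,rad)+.5)*3).astype(int).reshape(-1,1,2)],True,(255,255,0),1)
cv2.imwrite('pics/w6o.png',im[530:1090,500:1150])
E
```

```text
(no output)
```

View pics/w6o.png

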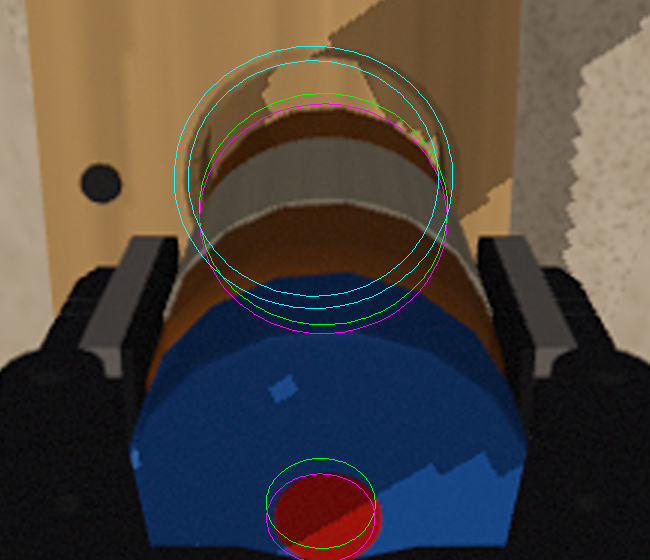

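Emit:
jog_arm(
  series=[
    [0,0,0,0.5,0.15,-0.05,0.3],
    [0,0,0,1.0,0,0,0.3],
    [0,0,0,0.5,0,0,0.3],
    [0,0,0,0.5,0,0,0.3],
    [0,0,0,0,0,0,0.3],
  ],
)

```text
clock: 7.85
eef_pos: [479.9, -156.5, 48.5]
tcp_rot: [-2.864, 1.569, 2.815]
contact_force: [-0.2, -0.4, -2.0]
opening: 0.544
```

Emit:
jog_arm(
  series=[
    [0,0,0,0.5,0,0,0.3],
    [0,0,0,0.4,0,0,0.3],
    [0,0,0,0.2,0,0,0.3],
    [0,0,0,0,0,0,0.3],
  ],
)

```text
clock: 8.25
eef_pos: [480.3, -156.6, 38.0]
tcp_rot: [-2.907, 1.57, 2.772]
contact_force: [-0.1, 0.8, -2.0]
opening: 0.547
```

Emit:
jog_arm(
  series=[
    [0,0,0,0.1,0,0,0.3],
    [0,0,0,0.1,0,0,0.3],
    [0,0,0,0.1,0,0,0.3],
    [0,0,0,0,0,0,0.3],
  ],
)

```text
clock: 8.65
eef_pos: [480.5, -156.8, 37.4]
tcp_rot: [-0.179, 1.571, -0.783]
contact_force: [-9.8, 2.5, 31.4]
opening: 0.55
```

Emit:
jog_arm(
  series=[
    [0,0,0,-0.2,0,0,0.3],
    [0,0,0,0,0,0,0.62],
    [0,0,0,0,0,0,0.75],
    [0,0,0,0,0,0,0.85],
    [0,0,0,0,0,0,0.85],
    [0,0,0,0,0,0,0.85],
  ],
)

```text
clock: 9.25
eef_pos: [480.4, -156.6, 37.1]
tcp_rot: [-2.969, 1.571, 2.71]
contact_force: [-0.5, -0.2, -0.4]
opening: 0.848
```

```bash
python3 - <<'E'
from h import *
s=r.sense();print(s['eef_pos'],s['contact_force'],s['opening'])
im,de,W,c=grab('wrist','w7')
E
```

```text
[ 480.41534023 -156.61088219   37.10775999] [-0.50912435 -0.18698686 -0.39303797] 0.8480932188373136
```

View pics/w7.png

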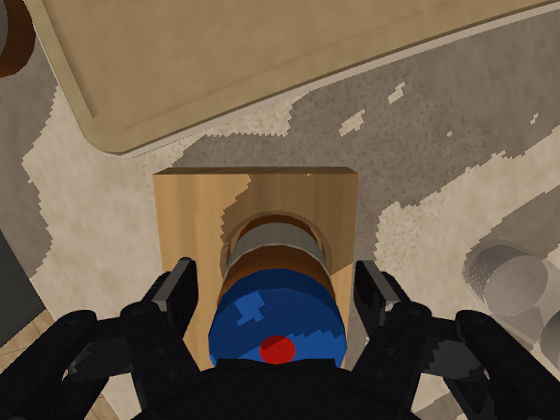

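Emit:
jog_arm(
  series=[
    [0,0,0,-2.0,0,0,0.85],
    [0,0,0,-4.5,0,0,0.9],
    [0,0,0,-4.5,0,0,1],
    [0,0,0,-4.0,0,0,1],
    [0,0,0,0,2.4,-3.0,1],
    [0,0,0,0,2.4,-3.0,1],
    [0,0,0,0,2.4,-3.0,1],
    [0,0,0,0,2.4,-3.1,1],
    [0,0,0,0,2.4,-3.1,1],
    [0,0,0,0,0,0,1],
    [0,0,0,0,0,0,1],
  ],
)

```text
clock: 10.4
eef_pos: [423.5, 29.0, 187.4]
tcp_rot: [0.068, 1.57, -0.534]
contact_force: [1.3, 0.4, -0.6]
opening: 1.002
```

```bash
python3 - <<'E'
from h import *
s=r.sense();print(s['eef_pos'],s['contact_force'],s['opening'])
im,de,W,c=grab('wrist','w8')
o,P=ortho(im,c,(425.4,29.1),EY,EZ,85,60,.25)
v=o[...,::-1].copy();v[240,::6]=(255,0,0);v[::6,240]=(255,0,0)
cv2.imwrite('pics/ortho8.png',v)
im,de,W,c=grab('top','t8')
cv2.imwrite('pics/t8c.png',cv2.resize(im[170:290,150:400,::-1],None,fx=3.2,fy=3.2,interpolation=cv2.INTER_CUBIC))
E
```

```text
[423.51288999  29.02763991 187.39213609] [ 1.26280663  0.38844634 -0.61612754] 1.0015217790982032
```

View pics/ortho8.png

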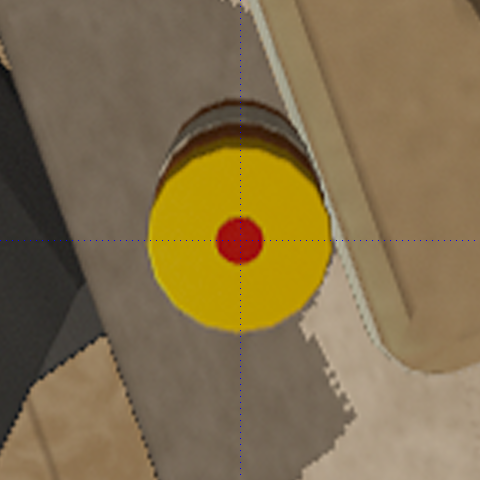

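View pics/t8c.png

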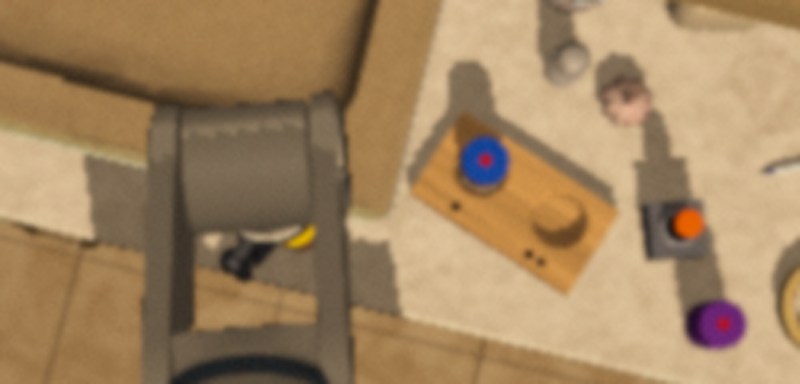

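Emit:
jog_arm(
  series=[
    [0,0,0,4.0,0,0.05,1],
    [0,0,0,4.5,0,0,1],
    [0,0,0,4.3,0,0,1],
    [0,0,0,3.0,0,0,1],
    [0,0,0,0,0,0,1],
    [0,0,0,0,0,0,0.3],
    [0,0,0,0,0,0,0.3],
    [0,0,0,0,0,0,0.3],
    [0,0,0,0,0,0,0.3],
    [0,0,0,0,0,0,0.3],
    [0,0,0,0,0,0,0.3],
    [0,0,0,0,0,0,0.3],
  ],
  force=40,
)

```text
clock: 11.7
eef_pos: [425.3, 28.1, 31.0]
tcp_rot: [0.611, 1.568, 0.007]
contact_force: [-1.9, -1.3, 6.6]
opening: 0.549
```

```bash
python3 - <<'E'
from h import *
s=r.sense();print(s['eef_pos'],s['contact_force'],s['opening'])
im,de,W,c=grab('wrist','w9')
E
```

```text
[425.29163383  28.13050286  31.04860583] [-1.9027418  -1.31489047  6.60991753] 0.5493079214606706
```

View pics/w9.png

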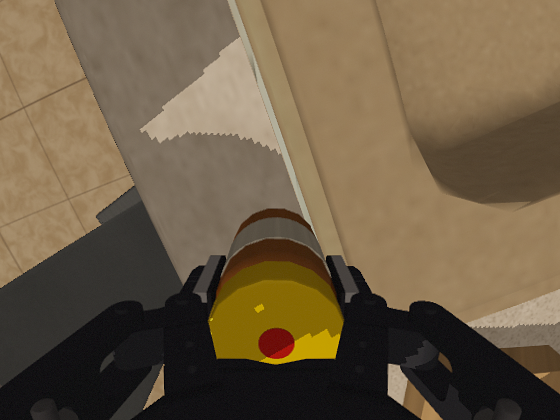

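Emit:
jog_arm(
  series=[
    [0,0,0,-1.0,0,0,0.3],
    [0,0,0,-3.0,0,0,0.3],
    [0,0,0,-4.0,0,0,0.3],
    [0,0,0,-4.0,0,0,0.3],
    [0,0,0,-2.0,-1.5,1.0,0.3],
    [0,0,0,0,-3.5,2.5,0.3],
    [0,0,0,0,-4.0,2.8,0.3],
    [0,0,0,0,-4.0,2.8,0.3],
    [0,0,0,0,-4.0,2.8,0.3],
    [0,0,0,0,-3.0,2.1,0.3],
    [0,0,0,0,-1.5,1.0,0.3],
    [0,0,0,0,0,0,0.3],
    [0,0,0,3.0,0,0,0.3],
    [0,0,0,4.0,0,0,0.3],
    [0,0,0,2.0,0,0,0.3],
    [0,0,0,0,0,0,0.3],
    [0,0,0,0,0,0,0.3],
  ],
)

```text
clock: 13.45
eef_pos: [425.6, -233.4, 80.3]
tcp_rot: [0.877, 1.571, 0.273]
contact_force: [0.6, -0.2, -2.0]
opening: 0.546
```

```bash
python3 - <<'E'
from h import *
s=r.sense();print(s['eef_pos'],s['contact_force'],s['opening'])
print(R.from_euler('xyz',s['tcp_rot']).as_matrix().round(4).tolist())
im0,de,W,c=grab('wrist','w10')
im=cv2.resize(im0[...,::-1],None,fx=3,fy=3,interpolation=cv2.INTER_CUBIC)
p=s['eef_pos'];b=p[2]-31.0
for B,col in((0,(0,255,0)),(-2,(255,0,255))):
    o=p[:2]+B*EY
    cv2.polylines(im,[((circ(c,o,b,24)+.5)*3).astype(int).reshape(-1,1,2)],True,col,1)
    cv2.polylines(im,[((circ(c,o,b+85,6)+.5)*3).astype(int).reshape(-1,1,2)],True,col,1)
o=np.array([425.2,-235.6]);
for rad in(26.5,29.5): cv2.polylines(im,[((circ(c,o,26,rad)+.5)*3).astype(int).reshape(-1,1,2)],True,(255,255,0),1)
cv2.imwrite('pics/w10o.png',im[530:1090,500:1150])
im,de,W,c=grab('side','s10'); cv2.imwrite('pics/s10c.png',cv2.resize(im[150:300,180:380,::-1],None,fx=4,fy=4,interpolation=cv2.INTER_CUBIC))
E
```

```text
[ 425.55885528 -233.37342956   80.25158652] [ 0.5867374  -0.23536139 -1.98051656] 0.546472926742018
[[0.0002, 0.5677, 0.8233], [0.0001, 0.8233, -0.5677], [-1.0, 0.0002, 0.0001]]
```

View pics/w10o.png

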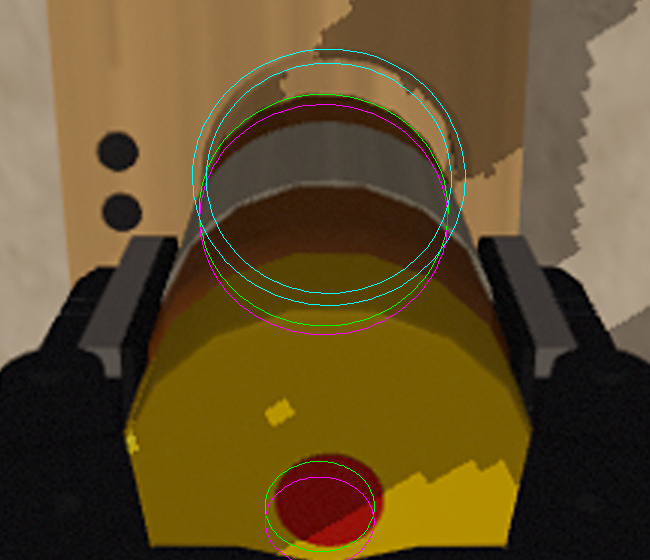

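View pics/s10c.png

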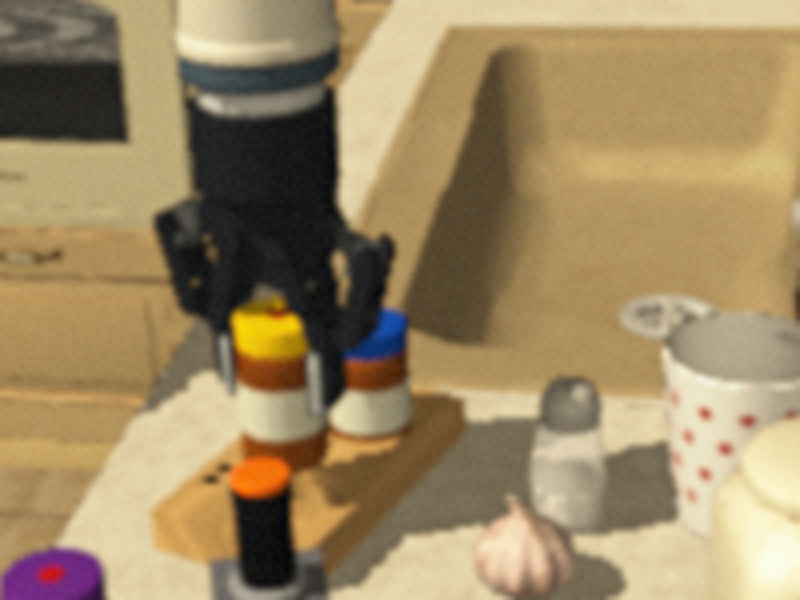

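Emit:
jog_arm(
  series=[
    [0,0,0,0.5,-0.2,0,0.3],
    [0,0,0,1.2,0,0,0.3],
    [0,0,0,0.5,0,0,0.3],
    [0,0,0,0.5,0,0,0.3],
    [0,0,0,0.3,0,0,0.3],
    [0,0,0,0,0,0,0.3],
  ],
)

```text
clock: 14.15
eef_pos: [423.8, -235.5, 48.7]
tcp_rot: [-3.046, 1.57, 2.633]
contact_force: [-0.2, 0.6, -0.9]
opening: 0.547
```

Emit:
jog_arm(
  series=[
    [0,0,0,0.5,0,0,0.3],
    [0,0,0,0.4,0,0,0.3],
    [0,0,0,0.1,0,0,0.3],
    [0,0,0,0,0,0,0.3],
  ],
)

```text
clock: 14.55
eef_pos: [424.0, -235.5, 39.1]
tcp_rot: [-3.036, 1.57, 2.643]
contact_force: [-0.6, 0.6, -1.3]
opening: 0.552
```

Emit:
jog_arm(
  series=[
    [0,0,0,0.1,0,0,0.3],
    [0,0,0,0.1,0,0,0.3],
    [0,0,0,0,0,0,0.3],
  ],
)

```text
clock: 14.85
eef_pos: [424.2, -235.6, 37.3]
tcp_rot: [0.326, 1.571, -0.278]
contact_force: [-0.1, 0.1, -1.7]
opening: 0.548
```

Emit:
jog_arm(
  series=[
    [0,0,0,0.1,0,0,0.3],
    [0,0,0,0,0,0,0.3],
  ],
)

```text
clock: 15.05
eef_pos: [424.1, -235.7, 37.1]
tcp_rot: [-0.521, 1.571, -1.125]
contact_force: [-3.7, 1.8, 12.1]
opening: 0.546
```

Emit:
jog_arm(
  series=[
    [0,0,0,-0.1,0,0,0.3],
    [0,0,0,0,0,0,0.62],
    [0,0,0,0,0,0,0.75],
    [0,0,0,0,0,0,0.85],
    [0,0,0,0,0,0,0.85],
    [0,0,0,-2.0,0,0,0.85],
    [0,0,0,-4.5,0,0,0.85],
    [0,0,0,-4.5,0,0,0.9],
    [0,0,0,-4.5,0,0,1],
    [0,0,0,-4.0,0,0,1],
    [0,0,0,0,-1.5,0.5,1],
    [0,0,0,0,-4.0,1.6,1],
    [0,0,0,0,-4.0,1.6,1],
    [0,0,0,0,0,0,1],
    [0,0,0,0,0,0,1],
  ],
)

```text
clock: 16.55
eef_pos: [400.0, -335.2, 231.9]
tcp_rot: [2.761, 1.57, 2.155]
contact_force: [0.2, -0.5, -1.2]
opening: 0.999
```

```bash
python3 - <<'E'
from h import *
s=r.sense();print(s['eef_pos'],s['contact_force'],s['opening'])
im,de,W,c=grab('wrist','w11');np.savez('w11.npz',im=im,W=W,K=c[0],d=c[1],M=c[2])
o,P=ortho(im,c,(409.9,-349.9),EY,EZ,110,50,.25)
v=o[...,::-1].copy();v[200,::6]=(255,0,0);v[::6,200]=(255,0,0)
o,P=ortho(im,c,(425.2,-235.6),EY,EZ,91,50,.25)
w=o[...,::-1].copy();w[200,::6]=(255,0,0);w[::6,200]=(255,0,0)
cv2.imwrite('pics/ortho11.png',np.hstack([v,w]))
E
```

```text
[ 400.03958861 -335.24560378  231.92504321] [ 0.23837926 -0.48636    -1.20321202] 0.9985469421157328
```

View pics/w11.png

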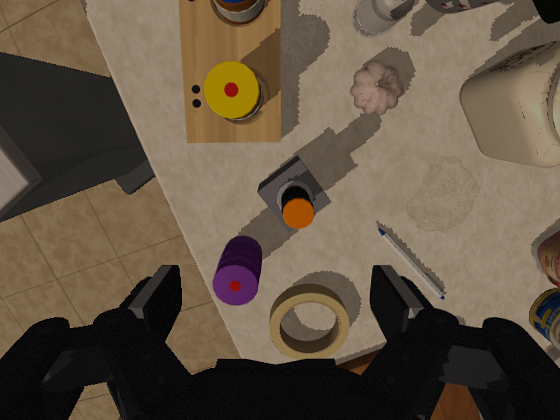

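View pics/ortho11.png

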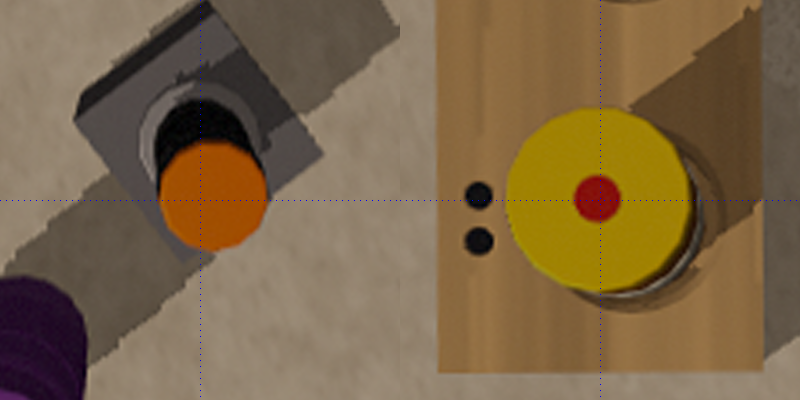

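Emit:
jog_arm(
  series=[
    [0,0,0,3.0,-0.55,1.9,1],
    [0,0,0,4.0,0,0,0.8],
    [0,0,0,4.0,0,0,0.8],
    [0,0,0,3.0,0,0,0.8],
    [0,0,0,2.0,0,0,0.8],
    [0,0,0,1.0,0,0,0.8],
    [0,0,0,0,0,0,0.8],
  ],
  force=40,
)

```text
clock: 17.3
eef_pos: [412.8, -348.8, 61.3]
tcp_rot: [2.993, 1.568, 2.39]
contact_force: [0.5, 0.4, 0.2]
opening: 0.801
```

```bash
python3 - <<'E'
from h import *
s=r.sense();print(s['eef_pos'],s['contact_force'],s['opening'])
im,de,W,c=grab('wrist','w12')
o,P=ortho(im,c,s['eef_pos'][:2],EY,EZ,110,50,.25)
v=o[...,::-1].copy();v[200,::6]=(255,0,0);v[::6,200]=(255,0,0)
cv2.imwrite('pics/ortho12.png',v)
E
```

```text
[ 412.77841539 -348.75857306   61.29626363] [0.52418333 0.39858242 0.20362561] 0.8007290876208858
```

View pics/w12.png

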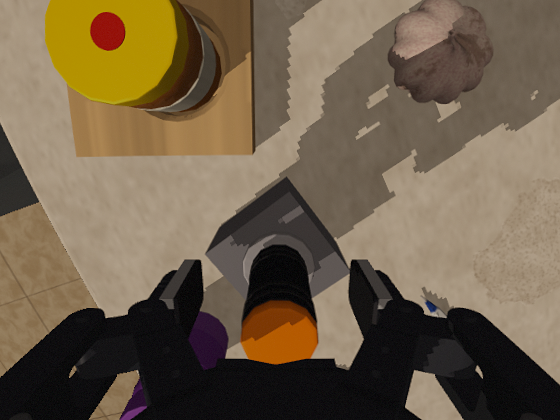

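View pics/ortho12.png

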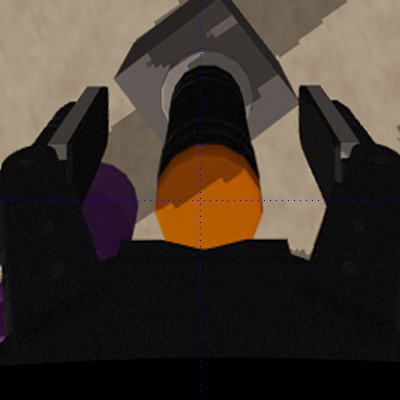

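Emit:
jog_arm(
  series=[
    [0,0,0,0,0.05,0.1,0.8],
    [0,0,0,0,0,0,0.1],
    [0,0,0,0,0,0,0.1],
    [0,0,0,0,0,0,0.1],
    [0,0,0,0,0,0,0.1],
    [0,0,0,0,0,0,0.1],
    [0,0,0,0,0,0,0.1],
  ],
  force=40,
)

```text
clock: 18.05
eef_pos: [414.5, -350.6, 63.1]
tcp_rot: [-0.021, 1.57, -0.626]
contact_force: [0.4, 1.2, 5.6]
opening: 0.315
```

Emit:
jog_arm(
  series=[
    [0,0,0,0,0,0,0.1],
    [0,0,0,0,0,0,0.1],
  ],
)

```text
clock: 18.25
eef_pos: [414.4, -350.6, 63.1]
tcp_rot: [-0.042, 1.57, -0.647]
contact_force: [-0.4, 0.9, 5.7]
opening: 0.311
```

```bash
python3 - <<'E'
from h import *
s=r.sense();print(s['eef_pos'],s['contact_force'],s['opening'])
print(R.from_euler('xyz',s['tcp_rot']).as_matrix().round(4).tolist())
im,de,W,c=grab('wrist','w13')
im,de,W,c=grab('side','s13'); cv2.imwrite('pics/s13c.png',cv2.resize(im[190:340,170:370,::-1],None,fx=4,fy=4,interpolation=cv2.INTER_CUBIC))
E
```

```text
[ 414.4423386  -350.55518463   63.05057865] [-0.44740945  0.90392224  5.74651819] 0.3110862299425389
[[0.0007, 0.5684, 0.8228], [-0.0005, 0.8228, -0.5684], [-1.0, -0.0, 0.0009]]
```

View pics/w13.png

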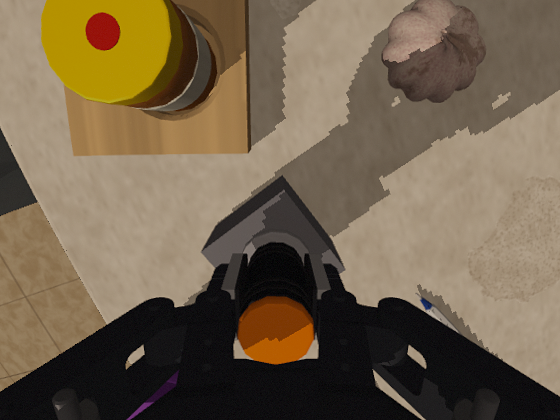

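View pics/s13c.png

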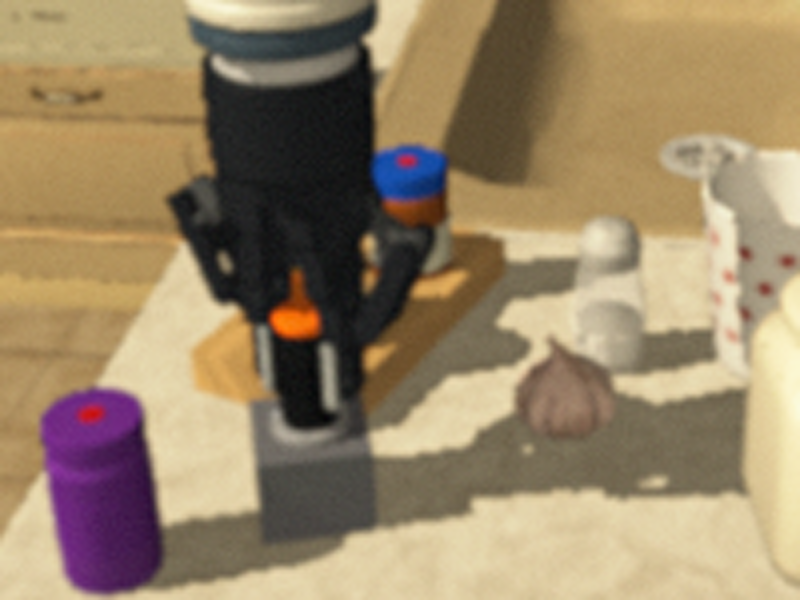

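Emit:
jog_arm(
  series=[
    [0,0,0,-0.5,0,0,0.1],
    [0,0,0,-1.5,0,0,0.1],
    [0,0,0,-3.0,0,0,0.1],
    [0,0,0,-4.0,0,0,0.1],
    [0,0,0,-3.0,0,0,0.1],
    [0,0,0,-2.0,0,0,0.1],
    [0,0,0,0,0,0,0.1],
    [0,0,0,0,0,0,0.1],
  ],
)

```text
clock: 19.15
eef_pos: [414.0, -350.2, 202.1]
tcp_rot: [-0.188, 1.571, -0.792]
contact_force: [0.5, -0.5, -1.5]
opening: 0.322
```

```bash
python3 - <<'E'
from h import *
s=r.sense();print(s['eef_pos'],s['contact_force'],s['opening'])
print(R.from_euler('xyz',s['tcp_rot']).as_matrix().round(4).tolist())
im,de,W,c=grab('wrist','w14')
o,P=ortho(im,c,s['eef_pos'][:2],EY,EZ,s['eef_pos'][2]+47,50,.25)
v=o[...,::-1].copy();v[200,::6]=(255,0,0);v[::6,200]=(255,0,0)
cv2.imwrite('pics/ortho14.png',v)
im,de,W,c=grab('side','s14'); cv2.imwrite('pics/s14c.png',cv2.resize(im[160:310,170:370,::-1],None,fx=4,fy=4,interpolation=cv2.INTER_CUBIC))
E
```

```text
[ 413.97641305 -350.16699494  202.09407341] [ 0.47680639 -0.49722674 -1.50176089] 0.3215870642299161
[[0.0002, 0.5683, 0.8228], [-0.0002, 0.8228, -0.5683], [-1.0, -0.0, 0.0002]]
```

View pics/w14.png

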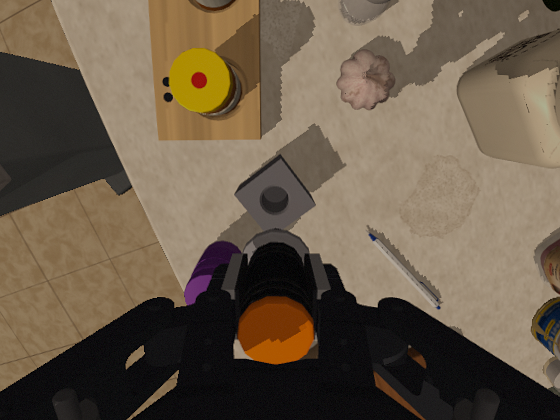

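View pics/ortho14.png

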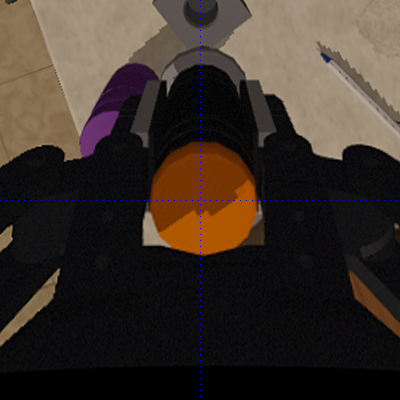

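View pics/s14c.png

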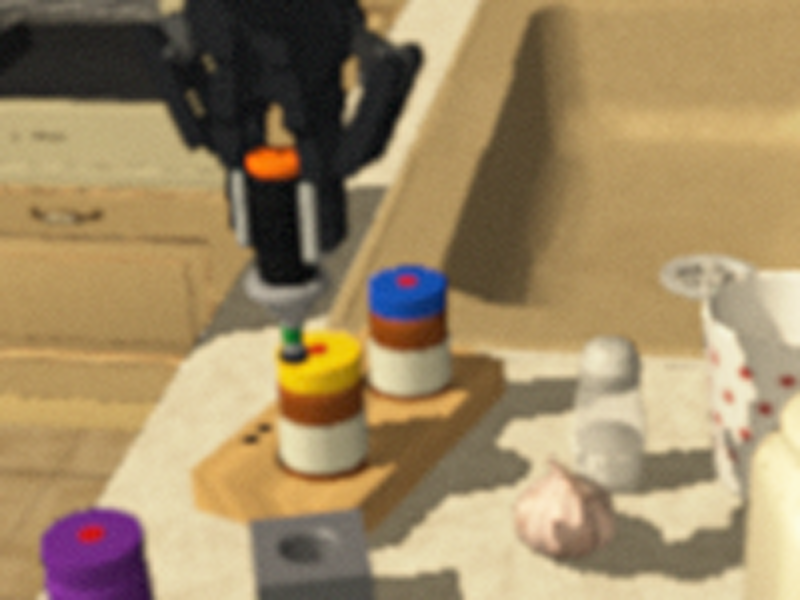

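Emit:
jog_arm(
  series=[
    [0,0,0,0,1.5,-0.8,0.1],
    [0,0,0,0,3.0,-1.7,0.1],
    [0,0,0,0,3.0,-1.7,0.1],
    [0,0,0,0,1.8,-1.0,0.1],
    [0,0,0,0,0.8,-0.5,0.1],
    [0,0,0,0,0,0,0.1],
    [0,0,0,2.0,0,0,0.1],
    [0,0,0,2.0,0,0,0.1],
    [0,0,0,0,0,0,0.1],
    [0,0,0,0,0,0,0.1],
  ],
)

```text
clock: 20.25
eef_pos: [424.5, -235.3, 162.2]
tcp_rot: [-2.899, 1.57, 2.779]
contact_force: [0.5, -0.4, -0.5]
opening: 0.317
```

```bash
python3 - <<'E'
from h import *
s=r.sense();print(s['eef_pos'],s['contact_force'],s['opening'])
print(R.from_euler('xyz',s['tcp_rot']).as_matrix().round(4).tolist())
im,de,W,c=grab('wrist','w15')
im,de,W,c=grab('side','s15');np.savez('s15.npz',im=im,W=W,K=c[0],d=c[1],M=c[2])
big=cv2.resize(im[150:300,190:340,::-1],None,fx=5,fy=5,interpolation=cv2.INTER_CUBIC)[:600]
cv2.imwrite('pics/s15c.png',big)
p=s['eef_pos']
print('pred tip/lid px',proj(c,[[p[0],p[1],p[2]-53],[424.5,-235,91],[p[0],p[1],p[2]+47]]))
E
```

```text
[ 424.51842962 -235.33107178  162.21912845] [ 0.53937242 -0.37143834 -0.4664447 ] 0.31745879619522804
[[-0.0009, 0.5687, 0.8226], [0.0004, 0.8226, -0.5687], [-1.0, -0.0002, -0.001]]
pred tip/lid px [[247.98883663 239.37485998]
 [248.50082227 246.82781136]
 [244.9692243  195.58037878]]
```

View pics/w15.png

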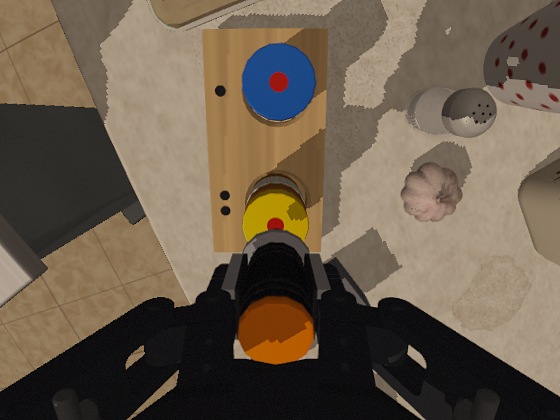

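View pics/s15c.png

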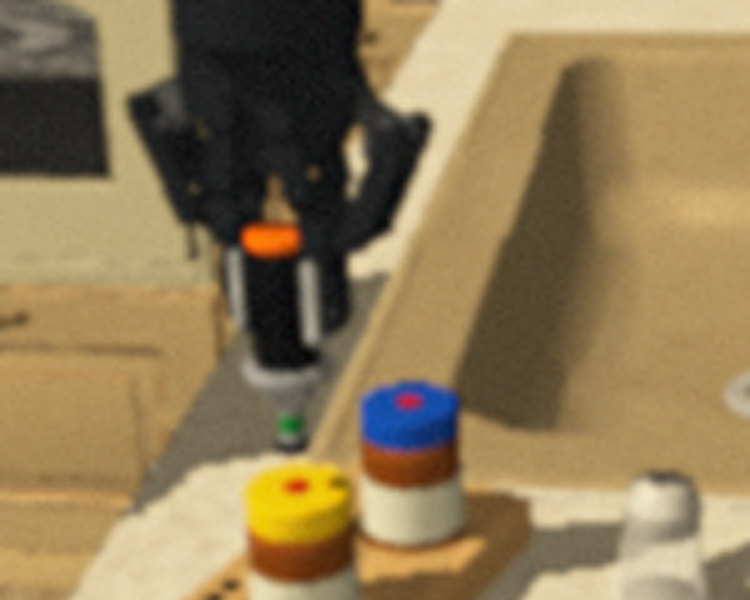

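Emit:
jog_arm(
  series=[
    [0,0,0,0.8,0.1,0,0.1],
    [0,0,0,0.6,0,0,0.1],
    [0,0,0,0.2,0,0,0.1],
    [0,0,0,0,0,0,0.1],
    [0,0,0,0,0,0,0.1],
  ],
)

```text
clock: 20.85
eef_pos: [425.3, -234.0, 146.3]
tcp_rot: [2.98, 1.571, 2.376]
contact_force: [0.1, -0.6, -0.9]
opening: 0.319
```

```bash
python3 - <<'E'
from h import *
s=r.sense();print(s['eef_pos'],s['contact_force'],s['opening'])
im,de,W,c=grab('wrist','w16')
im,de,W,c=grab('side','s16')
cv2.imwrite('pics/s16c.png',cv2.resize(im[190:280,210:300,::-1],None,fx=6.5,fy=6.5,interpolation=cv2.INTER_CUBIC))
s=r.sense();print(s['eef_pos'],s['contact_force'],s['opening'])
im,de,W,c=grab('top','t16')
cv2.imwrite('pics/t16c.png',cv2.resize(im[170:290,250:400,::-1],None,fx=5,fy=5,interpolation=cv2.INTER_CUBIC))
E
```

```text
[ 425.2967178  -233.95304836  146.30340564] [ 0.1037934  -0.64482433 -0.88738696] 0.3187885982285565
[ 425.39611178 -234.03761009  146.45513536] [-0.24082669  0.99264741 -0.97791112] 0.3165428830919212
```

View pics/s16c.png

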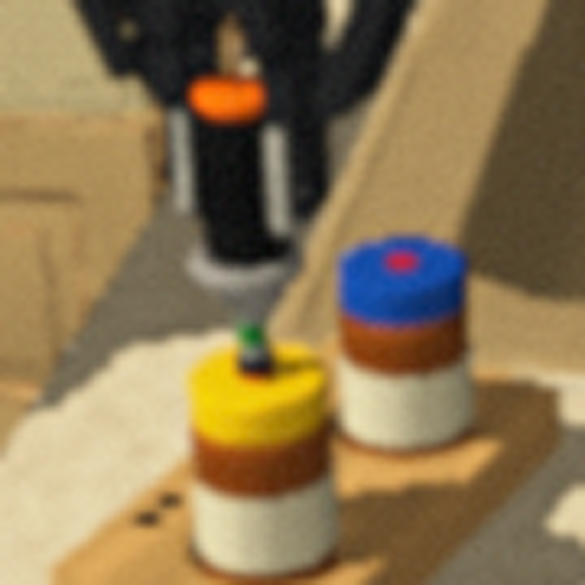

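View pics/t16c.png

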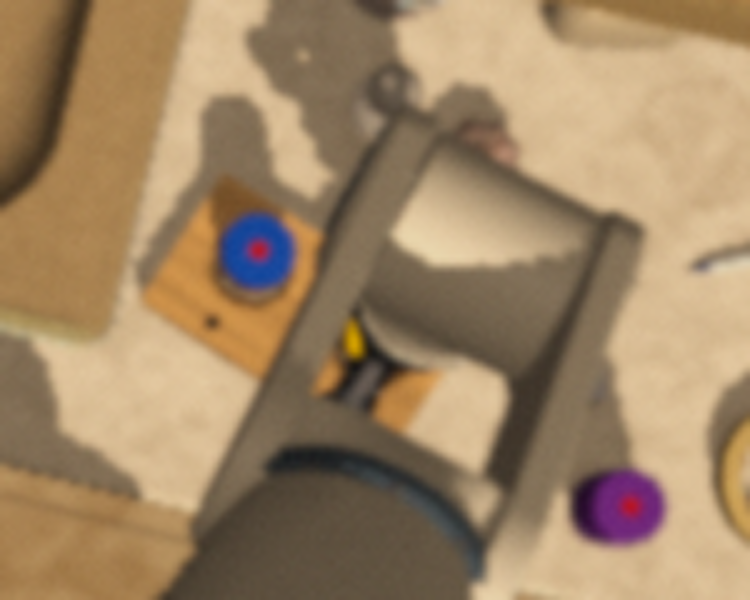

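View pics/w16.png

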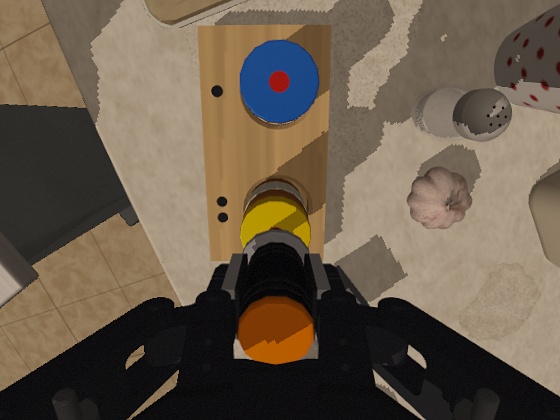

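Emit:
jog_arm(
  series=[
    [0,0,0,0.2,0,0,0.1],
    [0,0,0,0.2,0,0,0.1],
    [0,0,0,0.2,0,0,0.1],
    [0,0,0,0,0,0,0.1],
  ],
)

```text
clock: 21.4
eef_pos: [425.4, -234.0, 140.2]
tcp_rot: [0.063, 1.571, -0.541]
contact_force: [1.4, -0.2, 0.8]
opening: 0.318
```

```bash
python3 - <<'E'
from h import *
L=[]
for i in range(6):
    s=r.sense();L.append([*s['eef_pos'],*s['contact_force']]);im,de,W,c=grab('side','s17' if i==5 else None)
L=np.array(L);print(L.mean(0).round(2),L.std(0).round(2))
cv2.imwrite('pics/s17c.png',cv2.resize(im[190:280,210:300,::-1],None,fx=6.5,fy=6.5,interpolation=cv2.INTER_CUBIC))
E
```

```text
[ 4.2543e+02 -2.3407e+02  1.4034e+02  9.1000e-01 -2.2000e-01  1.0200e+00] [0.02 0.01 0.09 0.43 0.46 0.47]
```

View pics/s17c.png

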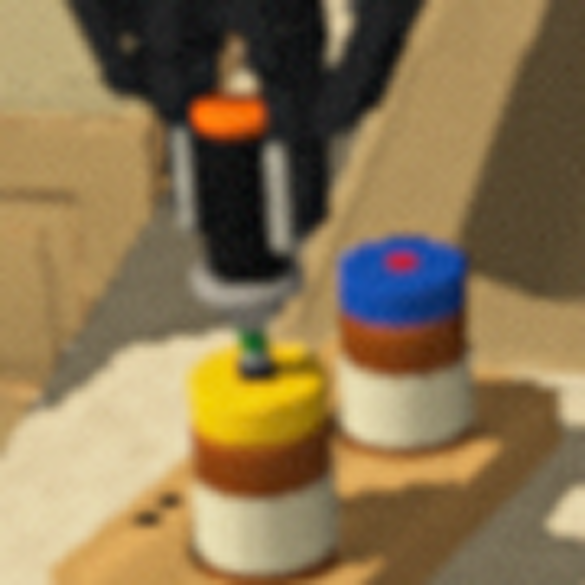

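Emit:
jog_arm(
  series=[
    [0,0,0,0.2,0,0,0.1],
    [0,0,0,0.2,0,0,0.1],
    [0,0,0,0,0,0,0.1],
    [0,0,0,0,0,0,0.1],
  ],
)

```text
clock: 22.1
eef_pos: [425.4, -234.0, 136.3]
tcp_rot: [-0.014, 1.571, -0.618]
contact_force: [0.6, -0.7, 1.6]
opening: 0.319
```

```bash
python3 - <<'E'
from h import *
L=[]
for i in range(12):
    s=r.sense();L.append([*s['eef_pos'],*s['contact_force']]);im,de,W,c=grab('side','s18' if i==11 else None)
L=np.array(L);print(L.mean(0).round(2),L.std(0).round(2),s['opening'])
print(R.from_euler('xyz',s['tcp_rot']).as_matrix().round(4).tolist())
cv2.imwrite('pics/s18c.png',cv2.resize(im[190:280,210:300,::-1],None,fx=6.5,fy=6.5,interpolation=cv2.INTER_CUBIC))
im,de,W,c=grab('wrist','w18')
E
```

```text
[ 4.2532e+02 -2.3401e+02  1.3633e+02  1.0800e+00 -3.1000e-01  2.0000e+00] [0.03 0.02 0.02 0.54 0.42 0.51] 0.3181696148269702
[[0.0001, 0.5682, 0.8229], [-0.0, 0.8229, -0.5682], [-1.0, 0.0, 0.0001]]
```

View pics/s18c.png

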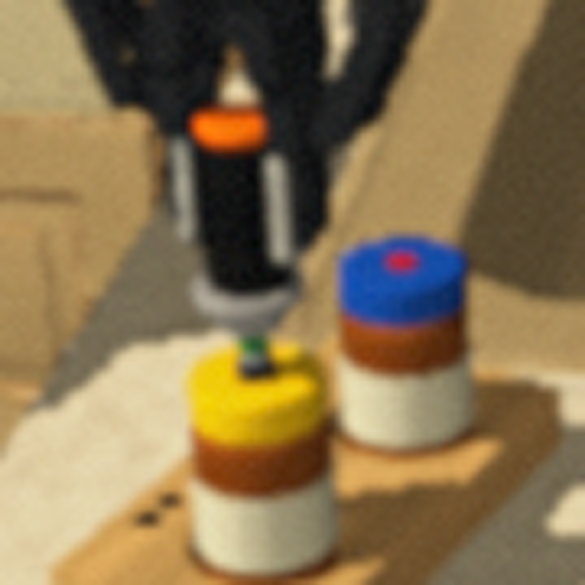

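View pics/w18.png

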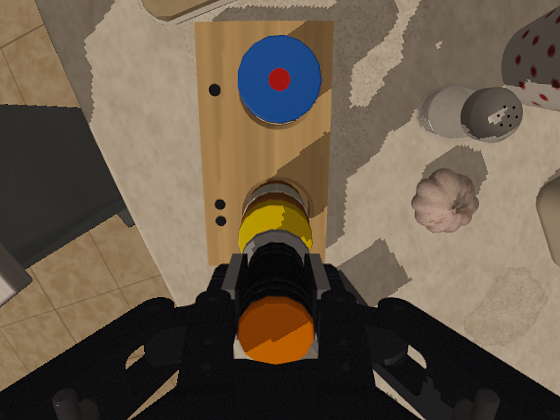

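```bash
python3 -c "
from rig import r
print(r.sense()['contact_force'],r.sense()['clock']);print(r.sign_off())"
```

```text
[ 1.34932106 -0.62718739  1.0846662 ] 22.75
the job is handed in; nothing more can be done
None
```

The job is done and handed in at about 22.8 s of the 56 s allowed; the hand-in reported no verdict.

**Jars:** The blue-lidded jar went into the one-dot pocket first, then the yellow-lidded jar into the two-dot pocket. Each was lowered until it met the pocket floor: about 31 N for blue and 12 N for yellow, at the height expected for a fully seated jar. I eased off slightly before opening the fingers. Later pictures show both jars standing upright.

**Gauge:** I lifted it straight out of its stand and pressed it on the yellow lid's red button.
- **Plunger depth:** The height change gives about 7.7 mm of travel. The mean force change gives about 3.0 to 3.4 N, against 3 N for half-way. Single force readings vary by about 0.5 N, and the last one before hand-in was a little low, about 2 N after allowing for the gauge's weight.
- **Centring:** The wrist and side cameras disagreed by 1 to 2 mm on where the button's centre is, so I aimed between them. The side picture shows the tip on the middle of the lid.
- **Clearance:** At the end the fingers were more than 40 mm above the lids and touched neither jar.

**Others:** I did not touch the salt shaker, canister, mug or purple jar. They looked undisturbed where the pictures showed them, though I made no separate measurement of their positions at the end.

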